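Clamp an amber bottle in the bench shaker to the clutch torque

ROBOT

A 6-joint arm with a two-finger parallel gripper is mounted at the origin on the work surface. World frame = base frame: x ahead of the robot, y to its left, z up, the work surface at z = 0. Lengths are in m, angles in degrees, forces in N, time in s.
With the tool pointing down it reaches from about 0.325 to 0.75 m from the base axis. Payload 7.6 kg.
Tool frame: the origin (TCP) lies at the very end of the fingers, on their centre line; the grasp point (between the pads) lies 19 mm behind it (arm.pinch_z is the z of the grasp point in the tool frame, in m); z points along the fingers, y is the direction in which the jaws open and shut (so a half turn about z gives the same grasp; the last joint's range is limited). The gripper opens to 85 mm and grips with 20 to 120 N. Pads are 22 mm wide; open, the fingers measure 114 mm over their backs; the gripper's body (76 mm by 85 mm) begins 54 mm behind the grasp point. The pads swing forward as they close: fully open they stand 13 mm farther back than shut.
Start: joints at [63.753, 2.991, 80.254, -0, 96.75, -4.028], TCP at [0.199, 0.486, 0.231] pointing down, gripper open.
Joint ranges: [-166.34, 166.34], [-52.06, 124.39], [6.96, 135.62], [-60.46, 240.46], [14.63, 156.25], [-167.68, 167.68]. Speed limits (degrees/s): [147.25, 147.25, 172.46, 180, 180, 180].

INTERFACE

Orientations are given as [roll, pitch, yaw] about the fixed x, y, z axes, in that order (R = Rz(yaw) Ry(pitch) Rx(roll)).
In Python, from rig import arm gives the robot as it stands.
- The arm moves only by the shell command python3 -m pendant 'ROWS' [FORCE]. ROWS is JSON, a list that holds one entry, the list of rows, each a list of 7 numbers: the opening, from -1 (shut) to 1 (fully open), then the shift along the world's x, y, z in units of 0.5 m (1.0 is 0.5 m), then the turn, a rotation vector about the world's x, y, z in units of 90 degrees (1.0 is 90 degrees). A call has 1 to 20 rows; each row is the pose to reach, as a shift and turn from the pose commanded when the call began; what a row does not reach only later rows make up. A row lasts 1/10 s, in which the tool goes at most 50 mm and 8.59 degrees, less where a joint would pass 70% of its speed; a pose out of reach is approached as far as the arm can. A call with a number of a shift or a turn outside -1 to 1 is refused whole. A call with a gripper value outside its range is refused whole. The fingers move at their own pace and stop on an object; FORCE is the grip in N (left out, the last holds). Time passes only in rows, so rows that repeat a pose let the fingers close. It gives the time, the measured TCP pose, the force and the opening at its end, in the units of the state.
- arm.read_state(): the state, without advancing time (a new reading comes with each control period).
- arm.get_image(name): name is "side" or "top"; returns a dict with "frame" (480x640x3 uint8, red, green, blue), "vfov" (degrees; the focal length in pixels is half the picture's height over the tangent of half this angle, whatever the lens; pixels are square), "cx", "cy" (the principal point, pixels), "dist_coeffs" ([k1, k2, p1, p2, k3] as OpenCV has them; the pictures are not rectified), "eye" and "orientation" of the camera in the world. Camera axes: x right, y up, looking along -z (the intrinsics and any distortion apply to the point x, -y, -z); pixel columns grow to the right and rows downward; lengths in m; the calibration is good to about 2 mm. A picture is of the moment at which its call begins. There is no depth.
- arm.hand_in(): hands the job in, once; it reports no verdict.
The state is a dict: "time_s": time; "q": joint angles; "qvel": joint speeds; "joint_efforts": joint torques, N m; "ee_pos": TCP position; "orientation": TCP orientation; "contact_force": force on the tool from outside, world axes, zero at the start; "torque": the same for the moment, N m; "opening": finger opening in m.
Only numpy, scipy, OpenCV 4.12 (cv2) and the standard library are available. Lean on these libraries where they do the work, as an engineer would, in place of code of your own. Each camera call takes 0.05 s, during which the arm holds its last target.

TASK

Stand the narrow-necked amber bottle (the tallest of the three amber containers) upright in the shaker's clamp, between the vee block and the padded jaw, and let go of it. Then turn the clamp's crank clockwise until its torque clutch slips, and stop there: do not force the crank on through the slip to the clutch's end stop. Leave the bottle clamped and upright, and leave the other things where they are.

Things in the scene. Friction and masses are not known exactly. Their poses are not given: they have to be found in the camera images.
- bottle: Loose amber glass bottle, 200 to 250 g, 122 mm tall overall, origin at the centre of its underside, z up its axis. Body cylinder 52 mm in diameter up to 66 mm, shoulder narrowing to a 26 mm neck at 86 mm, black screw cap 34 mm in diameter from 96 to 122 mm. Best gripped by the cap from above.
- jar: Bystander: short wide amber jar, 62 mm in diameter, 76 mm tall, black cap 60 mm; origin at the centre of its underside. It, the bottle and the vial may swap places.
- vial: Bystander: small amber vial, 38 mm in diameter, 86 mm tall, cap 24 mm; origin at the centre of its underside.
- stopper: Bystander: ground-glass stopper, 40 mm flange, 34 mm tall, on the bench on the robot's side of the shaker; origin under its centre.
- dish: Bystander: small white porcelain dish, 60 mm across, 22 mm tall, on the bench beyond the shaker; origin under its centre.
- station: Fixed low bench shaker, 180 mm (its x) by 280 mm (its y, -155 to +125); origin on the bench, z up, turned up to 0.35 rad. Platform top 55 mm above the bench. On it, at its own (x, y): crank gearbox at (0, -100 mm), 93 mm above the bench; the moving jaw; the grey vee block, 50 mm tall, opening to -y.
- nest (a point): Point on the platform top (55 mm above the bench) where the bottle's underside centre rests when pressed home into the vee; axes as the shaker's. Stand the bottle about 5 mm short of it (to the shaker's -y): it then clears the vee, and the jaw slides it home.
- jaw: Moving jaw, block 46 mm wide, 41 mm tall, with a rubber pad on its +y face; axes as the shaker's. Slides along +y, 14 mm per rad of hub turn. Origin: platform top, at the pad's face with the pad screwed in; the pad stands 0 to 8 mm further out, not measured, other each time. Open (at the start) the origin is 46 mm before the nest point: 12 to 20 mm of travel clamps the bottle.
- grip (a point): Middle of the crank's upright black grip: a freely spinning sleeve 22 mm in diameter, 50 mm tall, 90 mm from the crank axis, about 144 mm above the bench. The crank arm's upper face is 28 mm below this point. Grip it from above; as the sleeve spins, the gripper need not turn with the crank.
- crank_axis (a point): Point on the crank's vertical axis, at the height of the grip's middle. At the start the crank points 25 degrees clockwise (from above) from the shaker's +x; it turns clockwise to clamp, over the shaker's -y side towards its -x side. It runs freely (2 to 3 N at the grip) for 0.85 to 1.45 rad until the bottle is clamped. It stays where it is left.
- crank_mark (a point): Index nib on the crank's collar, 31 mm from the axis, along the arm. Once the bottle is clamped the force at the grip climbs to about 7 N within some 0.1 rad; there the clutch between crank and hub slips: the crank goes on at that steady force, hub and jaw stand still. After 0.35 rad of slip comes an end stop, where the force climbs again and strains the glass.
- hub_mark (a point): Index line on the hub disc under the collar, 31 mm from the axis at the nib's height. The two marks coincide until the clutch slips, then part by 3.1 mm per 0.1 rad of slip; 0.1 to 0.2 rad of slip is a good place to stop.
- scoop: Bystander: grey-handled spoon, 150 mm long, lying on the bench to the left of the shaker; origin under its middle.
- scale: Bystander: black pocket scale, 115 by 70 by 20 mm, with a steel pan, on the bench; origin under its centre.
- calculator: Bystander: black calculator, 130 by 72 by 16 mm, on the bench; origin under its centre.
Not all that is in view belongs to the job. Leave any yellow look-alike of the bottle alone.

How it is judged (in metres and radians):
On the way, in this order (a step that is already met when the one before it is completed fails the run):
1. the bottle stands upright on the shaker's platform between vee and jaw, let go, the crank's clutch not yet slipped (z of bottle in the frame of nest between -0.004 and 0.004 m and horizontal distance between bottle and nest below 0.022 m and angle between bottle's own z axis and vertical below 0.08 rad and contact force between the fingers and bottle below 0.2 N and distance between crank_mark and hub_mark below 0.0015 m), for 0.2 s.
2. the crank has been turned until the clutch slipped, with the bottle clamped (distance between crank_mark and hub_mark above 0.002 m and contact force between jaw and bottle above 10 N), for 0.1 s.
At the end, for the whole second after the job is handed in: The bottle stands upright (within 0.08 rad) on the platform, within 6 mm of the nest point, at rest and held by the jaw with more than 8 N; the clutch has slipped (the two index marks are 2 to 9.8 mm apart, short of the end stop at 10.8 mm); nothing is held (horizontal distance between bottle and nest below 0.006 m and z of bottle in the frame of nest between -0.004 and 0.005 m and angle between bottle's own z axis and vertical below 0.08 rad and contact force between jaw and bottle above 8 N and distance between crank_mark and hub_mark between 0.002 and 0.0098 m and linear speed of bottle below 0.02 m/s); the robot touches nothing.
It fails at once if the crank is forced through the slip to the clutch's end stop (marks over 10.2 mm apart) (distance between crank_mark and hub_mark above 0.0102 m).
It fails at once if the glass is strained: the jaw presses on the bottle with over 60 N (contact force between jaw and bottle above 60 N).
It fails at once if the jar, vial, stopper, dish, scoop, scale or calculator is moved by over 30 mm (distance of any of jar, vial, stopper, dish, scoop, scale, calculator from where it was at the start of the episode above 0.03 m).
It also fails if it takes over 64 s, if anything falls off the work surface, if the arm or the gripper's body presses on something with over 40 N, if the wrist force passes 120 N, or if a joint passes its speed limit or range.

## Working session

There is one attempt and no reset: what is moved stays moved. The work goes in short steps, Python scripts to look and compute and a shell command to move; the robot and the scene stay as the last step left them, time stands still between calls to the robot, and variables do not carry over. Pictures are saved under pics/ and viewed, and the job is handed in when it is done.

```bash
ls; mkdir -p pics
cat > h.py <<'E'
import numpy as np, cv2, json
from scipy.spatial.transform import Rotation as R
from rig import arm
def grab(n,fn=None):
    im=arm.get_image(n)
    if fn: cv2.imwrite('pics/'+fn,im['frame'][:,:,::-1])
    return im
E
python3 - <<'E'
from h import *
for n in('side','top'):
    im=grab(n,n+'0.png'); print({k:v for k,v in im.items() if k!='frame'})
print(arm.read_state(), arm.pinch_z)
E
```

```text
pics
{'vfov': 45.70864180554154, 'cx': 311.725405713927, 'cy': 239.3415888105675, 'dist_coeffs': array([0.02256309, 0.        , 0.        , 0.        , 0.        ]), 'eye': array([ 0.00219307, -0.40762197,  0.82745573]), 'orientation': array([ 47.2525865 ,   0.77589838, -46.69045474])}
{'vfov': 55.84319338479443, 'cx': 317.14514427813117, 'cy': 232.59107605067882, 'dist_coeffs': array([0.02183007, 0.        , 0.        , 0.        , 0.        ]), 'eye': array([0.39564612, 0.08243574, 0.91047592]), 'orientation': array([  8.59809026,  -0.17486502, -90.40520357])}
{'time_s': 0.1, 'q': array([ 6.37538408e+01,  3.02412947e+00,  8.03048043e+01,  3.32289566e-04,
        9.67505527e+01, -4.02872098e+00]), 'qvel': array([ 0.09851101, -0.01561488, -0.14479299, -0.11464835, -0.01387547,
       -0.05304496]), 'joint_efforts': array([ 1.32979734e-03, -3.82579422e+01, -3.60986853e+01, -8.50930496e-05,
        4.79769136e-03, -2.36993571e-05]), 'ee_pos': array([0.19838359, 0.48579477, 0.23057304]), 'orientation': array([-1.79920733e+02, -5.91366026e-03,  1.57782597e+02]), 'contact_force': array([ 0.64142696,  0.43645167, -0.17848233]), 'torque': array([ 0.02664337, -0.01887519, -0.03292844]), 'opening': 0.08561262476435853} -0.0187
```

View pics/side0.png

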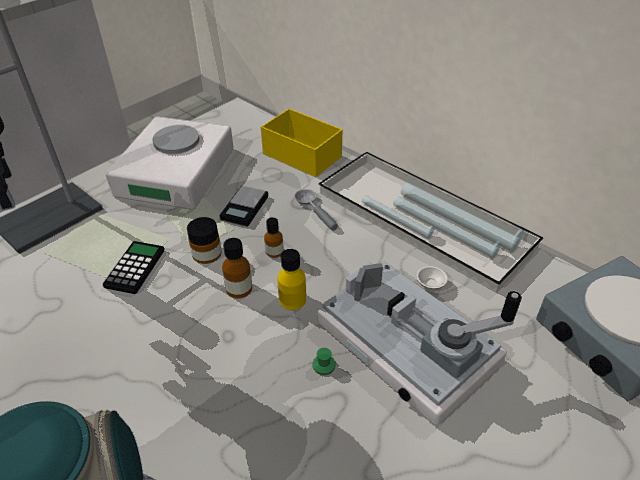

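View pics/top0.png

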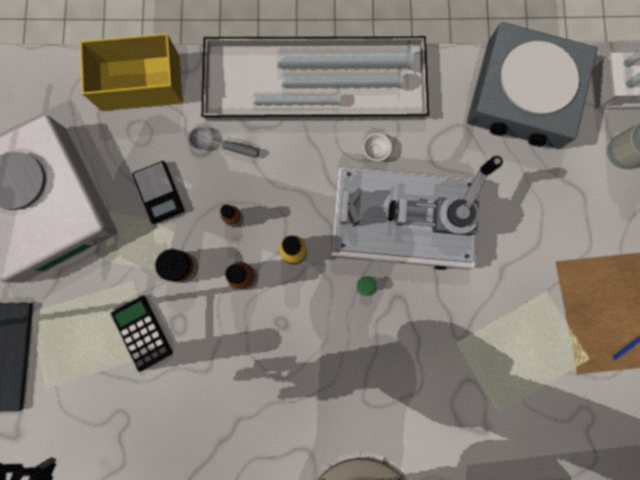

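The side view shows jar (203,240), narrow-necked amber bottle (237,268), vial (274,240) and a yellow look-alike (291,280). The bottle fits: it is amber and the tallest, with a narrow neck. I'll enlarge that crop and the shaker.

```bash
cat >> h.py <<'E'
def cam(im):
    f=240/np.tan(np.radians(im['vfov']/2))
    K=np.array([[f,0,im['cx']],[0,f,im['cy']],[0,0,1.]])
    Rw=R.from_euler('xyz',im['orientation'],degrees=True).as_matrix()@np.diag([1,-1,-1.])
    return K,im['dist_coeffs'],Rw,im['eye']
def ray(im,uv):
    K,d,Rw,e=cam(im)
    n=cv2.undistortPoints(np.array(uv,float).reshape(-1,1,2),K,d).reshape(-1,2)
    return e,np.c_[n,np.ones(len(n))]@Rw.T
def onz(im,uv,z):
    e,D=ray(im,uv); return e+D*((z-e[2])/D[:,2])[:,None]
def proj(im,P):
    K,d,Rw,e=cam(im); P=np.array(P,float).reshape(-1,3)
    r=cv2.Rodrigues(Rw.T)[0]
    return cv2.projectPoints(P,r,-Rw.T@e,K,d)[0].reshape(-1,2)
def tri(ims,uvs):
    A=np.zeros((3,3));b=np.zeros(3);L=[]
    for im,uv in zip(ims,uvs):
        e,D=ray(im,[uv]);D=D[0]/np.linalg.norm(D[0]);M=np.eye(3)-np.outer(D,D);A+=M;b+=M@e;L.append((M,e))
    p=np.linalg.solve(A,b); return p,[np.linalg.norm(M@(p-e)) for M,e in L]
def crop(im,x0,y0,x1,y1,s,fn):
    c=cv2.resize(im['frame'][y0:y1,x0:x1,::-1],None,fx=s,fy=s,interpolation=cv2.INTER_CUBIC)
    cv2.imwrite('pics/'+fn,c)
E
python3 - <<'E'
from h import *
t=grab('top');s=grab('side')
crop(t,325,150,515,275,4,'c_top.png'); crop(s,310,250,530,420,3.6,'c_side.png'); crop(s,180,200,320,320,4,'c_bot.png')
E
```

```text
(no output)
```

View pics/c_top.png

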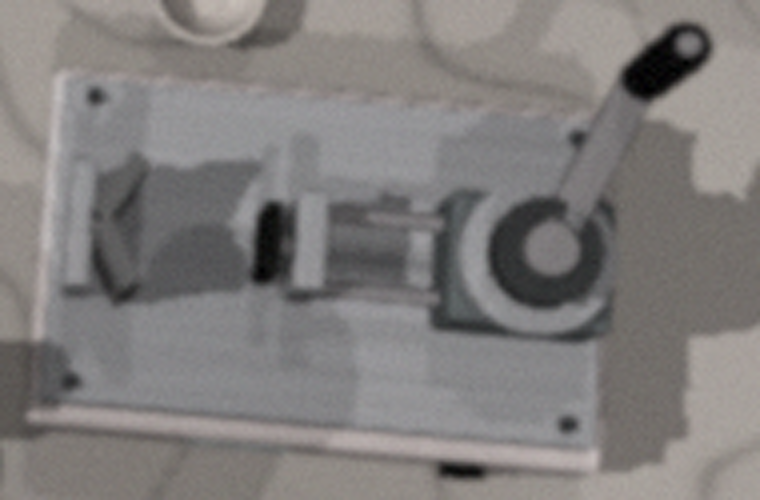

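View pics/c_side.png

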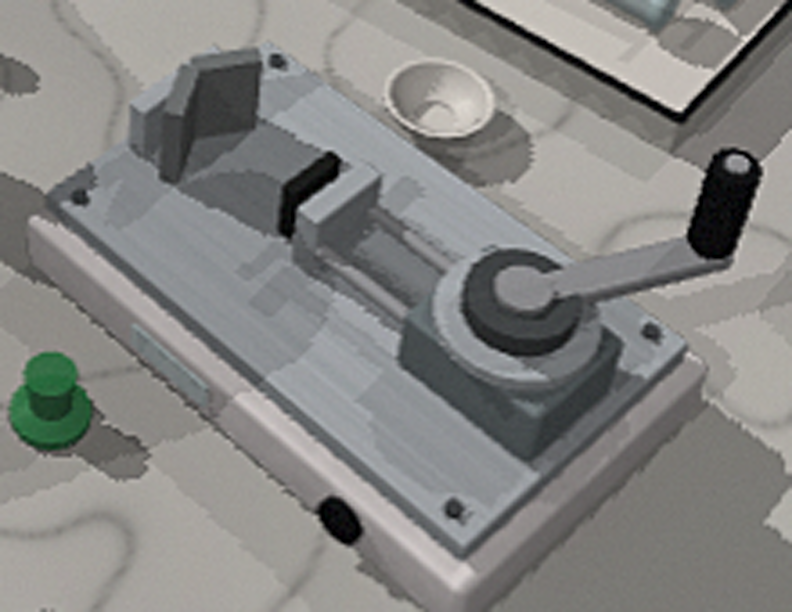

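View pics/c_bot.png

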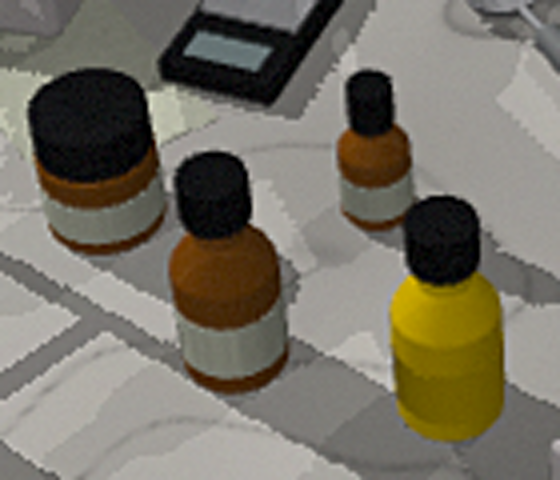

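The crop confirms the bottle: the amber one with a long neck and cap at side ~(233,248), taller than the vial and jar. The shaker crops show the vee on the left, the black jaw pad, the platform screws and the crank grip. Next I measure these.

Run:
```python
from h import *
t=grab('top');s=grab('side')
def un(p,sc,x0,y0): return [( (a+.5)/sc-.5+x0,(b+.5)/sc-.5+y0) for a,b in p]
T=un([(96,96),(578,138),(70,381),(568,424)],4,325,150)
S=un([(277,62),(651,331),(81,196),(453,511)],3.6,310,250)
pt=onz(t,T,.055);ps=onz(s,S,.055)
print('screws top',pt.round(4).tolist());print('side',ps.round(4).tolist())
for a,b in zip(T,S): print(tri([t,s],[a,b]))
m=(pt+ps)/2
v=(m[0]-m[1])+(m[2]-m[3]); print('yaw +y dir', np.degrees(np.arctan2(-v[0],v[1])), 'lens',np.linalg.norm(m[0]-m[1]),np.linalg.norm(m[0]-m[2]), np.linalg.norm(m[2]-m[3]),'x dir yaw', np.degrees(np.arctan2(*( (m[0]-m[2]+m[1]-m[3])[[1,0]]))))
print('centre',m.mean(0))
def blob(im,box,thr=45):
    x0,y0,x1,y1=box; g=im['frame'][y0:y1,x0:x1].max(2)
    n,l,st,c=cv2.connectedComponentsWithStats((g<thr).astype(np.uint8))
    for i in range(1,n):
        if st[i,4]>25: print(box,c[i]+[x0,y0],st[i]+np.array([x0,y0,0,0,0]))
blob(t,(222,258,258,292)); blob(s,(222,232,246,262)); blob(t,(478,148,510,178));blob(s,(495,285,525,325))
blob(t,(380,190,405,225));blob(s,(380,285,410,320))
```

```text
screws top [[0.6408, 0.0168, 0.055], [0.6181, -0.2164, 0.055], [0.501, 0.0315, 0.055], [0.479, -0.2038, 0.055]]
side [[0.6431, 0.016, 0.055], [0.6216, -0.2173, 0.055], [0.5043, 0.0302, 0.055], [0.4804, -0.2047, 0.055]]
(array([0.64139132, 0.01611686, 0.05579304]), [np.float64(0.0010709202999498416), np.float64(0.0010709202999499737)])
(array([ 0.61879971, -0.21695332,  0.05666445]), [np.float64(0.0015098880808519534), np.float64(0.00150988808085175)])
(array([0.50219038, 0.03052425, 0.05604902]), [np.float64(0.0016766948166858204), np.float64(0.001676694816685629)])
(array([ 0.47958195, -0.20430596,  0.05515623]), [np.float64(0.0007969535353654822), np.float64(0.000796953535365442)])
yaw +y dir -5.490851739483956 lens 0.23429371370417926 0.14000455553996644 0.23622208829850785 x dir yaw -5.537278257295569
centre [ 0.56102587 -0.09346435  0.055     ]
(222, 258, 258, 292) [237.94722955 273.13984169] [226 264  29  20 379]
(222, 232, 246, 262) [232.91066282 248.58789625] [224 238  19  22 347]
(478, 148, 510, 178) [489.38414634 166.48170732] [481 157  21  18 164]
(495, 285, 525, 325) [510.13477089 307.10781671] [501 291  20  31 371]
(380, 190, 405, 225) [391.90740741 210.81481481] [388 201   9  20 108]
(380, 285, 410, 320) [394.42138365 302.20754717] [387 292  18  24 159]
```

Run:
```python
from h import *
t=grab('top');s=grab('side')
for im in(t,s): im['frame']=np.clip(im['frame'].astype(float)*1.5,0,255).astype(np.uint8)
crop(t,335,180,405,232,11,'v_top.png'); crop(s,340,255,412,309,11,'v_side.png')
xh=np.array([.9954,-.096]);yh=np.array([.096,.9954]);o=np.array([.5625,-.0785])
print('cap top', onz(t,[(237.9,273.1)],.122)[0], tri([t,s],[(237.9,273.1),(232.9,248.6)]))
g=tri([t,s],[(496.4,160.1),(514.6,294.9)]);print('griptop',g, onz(t,[(496.4,160.1)],.169),onz(s,[(514.6,294.9)],.169))
a=o-.1*yh; print('axis',a,'ang',np.degrees(np.arctan2(*(g[0][:2]-a)[::-1])),np.linalg.norm(g[0][:2]-a))
```

```text
cap top [0.44467416 0.2171774  0.122     ] (array([0.44471831, 0.21950961, 0.11127623]), [np.float64(0.0007970187561307961), np.float64(0.0007970187561308925)])
griptop (array([ 0.63099417, -0.22602262,  0.16909351]), [np.float64(0.0015398858512237286), np.float64(0.0015398858512235488)]) [[ 0.62979918 -0.22483623  0.169     ]] [[ 0.63275974 -0.22673731  0.169     ]]
axis [ 0.5529  -0.17804] ang -31.56739867334195 0.09165713700129682
```

View pics/v_top.png

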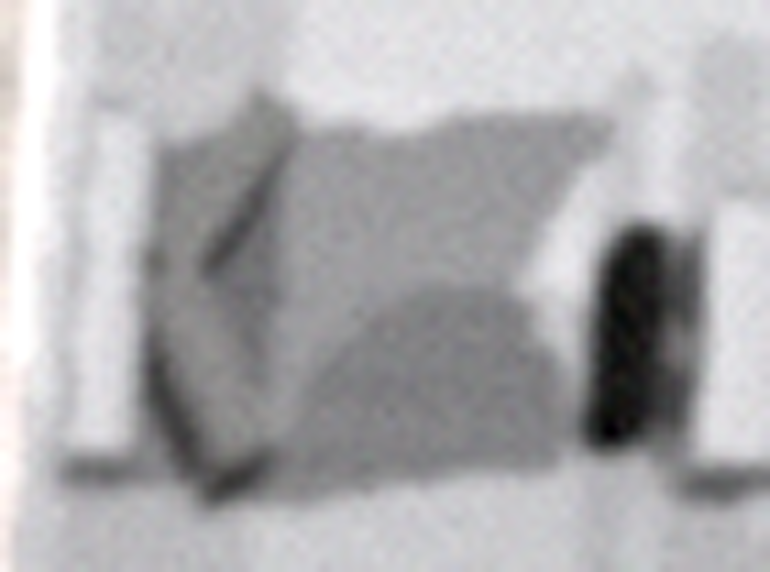

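View pics/v_side.png

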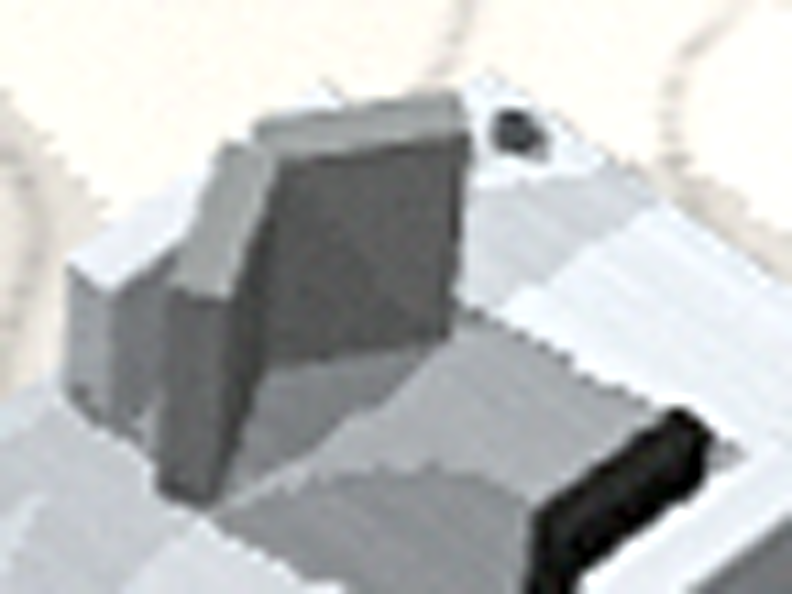

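Run:
```python
from h import *
t=grab('top');s=grab('side')
xh=np.array([.9954,-.096]);yh=np.array([.096,.9954]);o=np.array([.5625,-.0785])
un=lambda p,sc,x0,y0:[((a+.5)/sc-.5+x0,(b+.5)/sc-.5+y0) for a,b in p]
st=lambda P:np.c_[(P[:,:2]-o)@xh,(P[:,:2]-o)@yh,P[:,2]].round(4).tolist()
T=un([(293,130),(203,268),(270,462)],11,335,180)
S=un([(468,132),(277,155),(222,292)],11,340,255)
print('top far/apex/near',st(onz(t,T,.105)));print('side',st(onz(s,S,.105)))
for a,b in zip(T,S):
    p,e=tri([t,s],[a,b]);print(st(p[None]),np.round(e,4))
Sb=un([(450,340),(258,368),(212,505)],11,340,255);print('side bottoms far/apex/near',st(onz(s,Sb,.055)))
print('pad front top-edge top z.096',st(onz(t,un([(615,235),(597,440)],11,335,180),.09)), 'side',st(onz(s,un([(683,405),(530,515)],11,340,255),.09)))
```

```text
top far/apex/near [[0.0229, 0.0793, 0.105], [-0.0017, 0.0924, 0.105], [-0.0331, 0.0789, 0.105]]
side [[0.0271, 0.0764, 0.105], [0.0006, 0.0933, 0.105], [-0.0271, 0.0778, 0.105]]
[[0.0252, 0.0778, 0.1043]] [0.0025 0.0025]
[[-0.0016, 0.0921, 0.1071]] [0.0007 0.0007]
[[-0.0313, 0.0775, 0.1073]] [0.0027 0.0027]
side bottoms far/apex/near [[0.0279, 0.0765, 0.055], [-0.0003, 0.0933, 0.055], [-0.0271, 0.0771, 0.055]]
pad front top-edge top z.096 [[0.0135, 0.0228, 0.09], [-0.0218, 0.0235, 0.09]] side [[0.02, 0.0217, 0.09], [-0.0145, 0.0221, 0.09]]
```

```bash
python3 - <<'E'
from h import *
t=grab('top');s=grab('side')
c=np.array([.4447,.2195])
for im,n,b in((t,'top',(205,240,275,300)),(s,'side',(205,225,270,305))):
    f=np.clip(im['frame'].astype(float)*1.4,0,255).astype(np.uint8)
    sc=7;im['frame']=f
    x0,y0,x1,y1=b
    I=cv2.resize(f[y0:y1,x0:x1,::-1],None,fx=sc,fy=sc)
    a=np.linspace(0,2*np.pi,60)
    for z,r in((.122,.017),(.096,.017),(.066,.026),(0,.026)):
        p=proj(im,np.c_[c[0]+r*np.cos(a),c[1]+r*np.sin(a),a*0+z])
        cv2.polylines(I,[(((p-[x0,y0])+.5)*sc).astype(int)],True,(0,255,0),1)
    cv2.imwrite(f'pics/b_{n}.png',I)
E
python3 -c "
import cv2,numpy as np
a=cv2.imread('pics/b_top.png');b=cv2.imread('pics/b_side.png');h=560
a=cv2.copyMakeBorder(a,0,560-a.shape[0],0,0,cv2.BORDER_CONSTANT)
o=np.hstack([a,b[:560]]);cv2.imwrite('pics/b_both.png',cv2.resize(o,None,fx=.84,fy=.84))"
```

```text
(no output)
```

View pics/b_both.png

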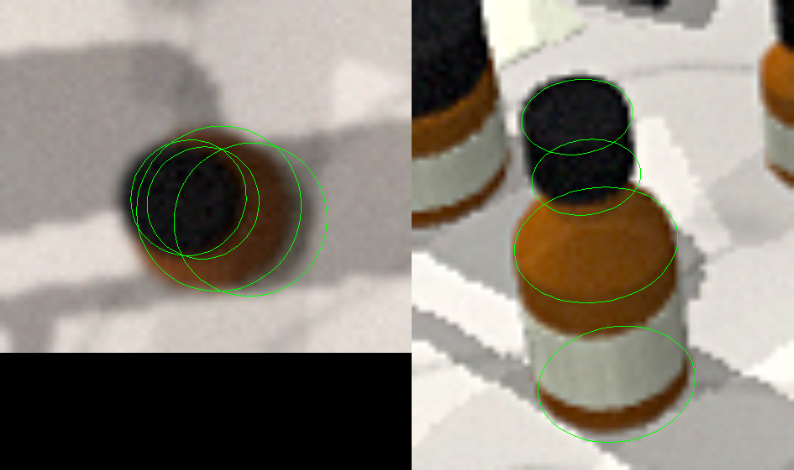

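Vee: 120° opening, apex at station (0, 0.093), which gives nest (0, 0.063). Target is (0, 0.058), or world (0.568, -0.021). The outline overlay puts the bottle at about (0.4455, 0.222). I'll move above it.

```bash
python3 -m pendant '[[[0.5,0.494,-0.528,0,0,0,0],[0.5,0.494,-0.528,0,0,0,0],[0.5,0.494,-0.528,0,0,0,0],[0.5,0.494,-0.528,0,0,0,0],[0.5,0.494,-0.528,0,0,0,0],[0.5,0.494,-0.528,0,0,0,0],[0.5,0.494,-0.528,0,0,0,0],[0.5,0.494,-0.528,0,0,0,0],[0.5,0.494,-0.528,0,0,0,0],[0.5,0.494,-0.528,0,0,0,0],[0.5,0.494,-0.528,0,0,0,0],[0.5,0.494,-0.528,0,0,0,0]]]' 30
python3 - <<'E'
from h import *
t=grab('top');s=grab('side')
crop(t,180,180,330,310,4,'m1t.png');crop(s,170,130,330,320,3,'m1s.png')
E
```

```text
time_s: 1.8
ee_pos: [0.4448, 0.2232, 0.2314]
orientation: [180.0, 0.0, 157.9]
contact_force: [0.5, -0.1, 0.3]
opening: 0.0639
```

View pics/m1s.png

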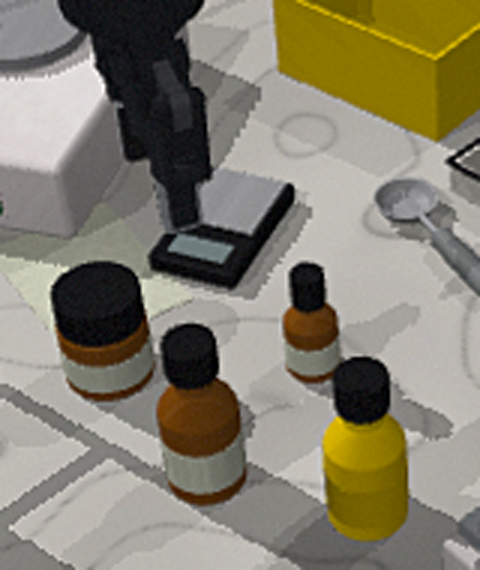

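The gripper is over the bottle, with its tips at about side (232,200). Now I descend most of the way and check.

```bash
python3 -m pendant '[[[0.5,0,0,-0.07,0,0,0],[0.5,0,0,-0.14,0,0,0],[0.5,0,0,-0.19,0,0,0],[0.5,0,0,-0.2,0,0,0],[0.5,0,0,-0.2,0,0,0]]]'
python3 - <<'E'
from h import *
t=grab('top');s=grab('side')
crop(t,180,180,330,310,4,'m2t.png');crop(s,170,150,320,320,3.5,'m2s.png')
E
```

```text
time_s: 2.4
ee_pos: [0.4452, 0.2222, 0.1313]
orientation: [-180.0, -0.0, 157.8]
contact_force: [-1.0, 0.1, 0.5]
opening: 0.0638
```

View pics/m2s.png

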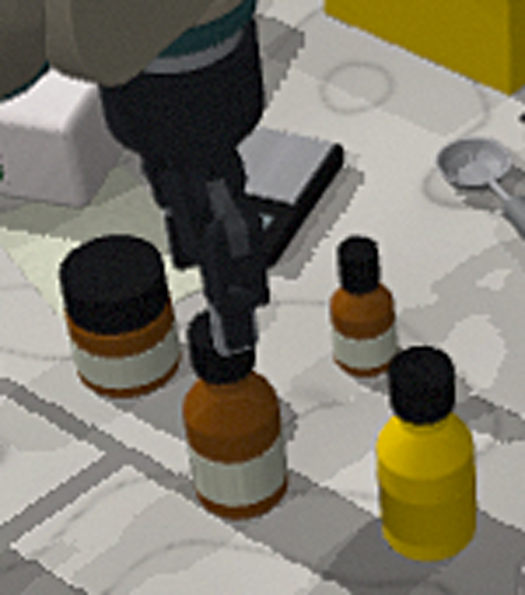

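View pics/m2t.png

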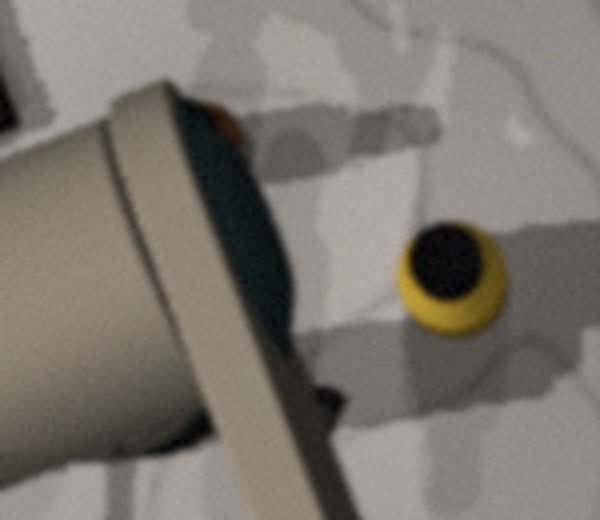

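The fingers straddle the cap at side ~(234,245), and no neighbour is near them. I'll go down, watch the force, and close.

```bash
python3 -m pendant '[[[0.5,0,0,-0.04,0,0,0],[0.5,0,0,-0.076,0,0,0],[0.5,0,0,-0.076,0,0,0],[0.5,0,0,-0.076,0,0,0]]]'
python3 -m pendant '[[[-0.6,0,0,0,0,0,0],[-0.6,0,0,0,0,0,0],[-0.6,0,0,0,0,0,0],[-0.6,0,0,0,0,0,0],[-0.6,0,0,0,0,0,0],[-0.6,0,0,0,0,0,0],[-0.6,0,0,0,0,0,0],[-0.6,0,0,0,0,0,0]]]' 35
```

```text
time_s: 2.9
ee_pos: [0.4462, 0.2224, 0.0949]
orientation: [179.9, 0.1, 157.8]
contact_force: [-0.1, -0.4, 1.4]
opening: 0.0642
time_s: 3.7
ee_pos: [0.4463, 0.2224, 0.0948]
orientation: [179.9, 0.1, 157.8]
contact_force: [0.4, 0.2, 6.2]
opening: 0.0327
```

```bash
python3 -m pendant '[[[-0.6,0,0,0.04,0,0,0],[-0.6,0,0,0.1,0,0,0],[-0.6,0,0,0.19,0,0,0],[-0.6,0,0,0.28,0,0,0],[-0.6,0,0,0.28,0,0,0],[-0.6,0,0,0.28,0,0,0]]]'
python3 - <<'E'
from h import *
s=grab('side')
crop(s,150,80,350,320,2.5,'m3s.png')
E
```

```text
time_s: 4.3
ee_pos: [0.4457, 0.2221, 0.2338]
orientation: [179.9, 0.1, 157.8]
contact_force: [0.4, -0.8, -3.1]
opening: 0.0328
```

View pics/m3s.png

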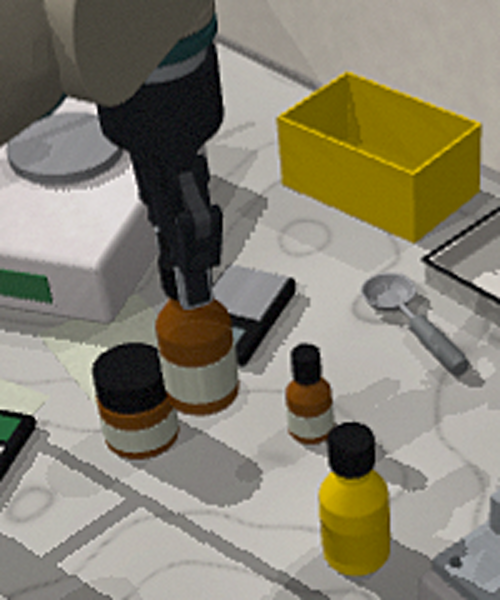

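The bottle is held upright (side ~(228,220)), with -3 N of weight. I'll carry it over the shaker.

```bash
python3 -m pendant '[[[-0.6,0,0,0.04,0,0,0],[-0.6,0.03,-0.06,0.04,0,0,0],[-0.6,0.07,-0.14,0.04,0,0,0],[-0.6,0.11,-0.22,0.04,0,0,0],[-0.6,0.15,-0.3,0.04,0,0,0],[-0.6,0.19,-0.38,0.04,0,0,0],[-0.6,0.225,-0.45,0.04,0,0,0],[-0.6,0.24,-0.48,0.04,0,0,0],[-0.6,0.245,-0.486,0.04,0,0,0],[-0.6,0.245,-0.486,0.04,0,0,0],[-0.6,0.245,-0.486,0.04,0,0,0],[-0.6,0.245,-0.486,0.04,0,0,0]]]'
python3 - <<'E'
from h import *
s=grab('side');t=grab('top','m4top.png')
crop(s,280,130,520,400,2.2,'m4s.png')
E
```

```text
time_s: 5.55
ee_pos: [0.5677, -0.0195, 0.2535]
orientation: [180.0, 0.0, 157.9]
contact_force: [-0.7, -0.2, -2.2]
opening: 0.0332
```

View pics/m4s.png

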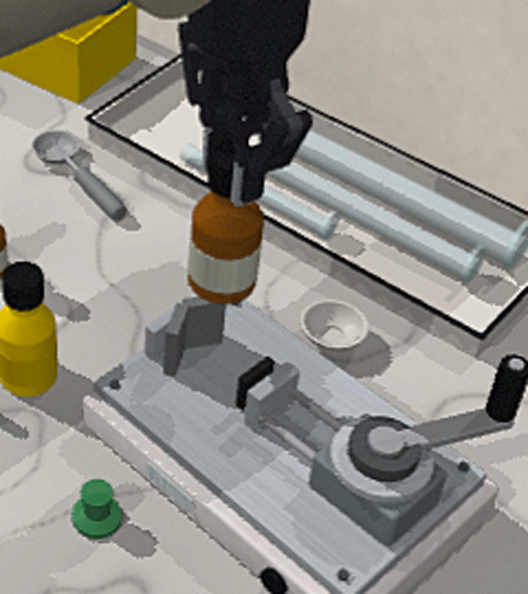

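```bash
python3 -m pendant '[[[-0.6,0,-0.001,-0.05,0,0,0],[-0.6,0,-0.001,-0.1,0,0,0],[-0.6,0,-0.001,-0.14,0,0,0],[-0.6,0,-0.001,-0.17,0,0,0],[-0.6,0,-0.001,-0.187,0,0,0],[-0.6,0,-0.001,-0.187,0,0,0],[-0.6,0,-0.001,-0.187,0,0,0]]]'
python3 - <<'E'
from h import *
s=grab('side')
crop(s,330,190,470,350,3.7,'m5s.png')
E
```

```text
time_s: 6.35
ee_pos: [0.5685, -0.0214, 0.1609]
orientation: [180.0, 0.1, 157.8]
contact_force: [-0.3, 1.0, -1.2]
opening: 0.0329
```

View pics/m5s.png

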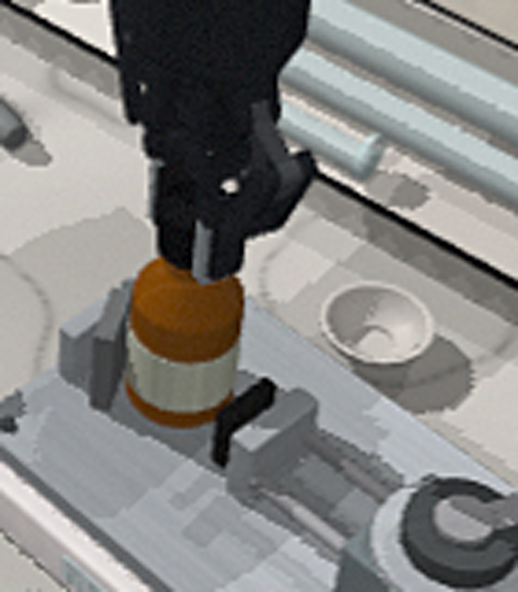

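The bottle (side ~(380,282)) is between vee and pad and clear of both. I'll lower it the last 11 mm in small steps.

```bash
python3 -m pendant '[[[-0.6,0,0,-0.008,0,0,0],[-0.6,0,0,-0.016,0,0,0],[-0.6,0,0,-0.02,0,0,0],[-0.6,0,0,-0.022,0,0,0],[-0.6,0,0,-0.022,0,0,0],[-0.6,0,0,-0.022,0,0,0]]]'
```

```text
time_s: 7.0
ee_pos: [0.5683, -0.0216, 0.1499]
orientation: [180.0, 0.1, 157.8]
contact_force: [-2.6, -0.6, 5.5]
opening: 0.033
```

```bash
python3 -m pendant '[[[0.0,0,0,0,0,0,0],[0.3,0,0,0,0,0,0],[0.6,0,0,0,0,0,0],[0.6,0,0,0,0,0,0],[0.6,0,0,0,0,0,0],[0.6,0,0,0,0,0,0]]]'
python3 -m pendant '[[[0.6,0,0,0.03,0,0,0],[0.6,0,0,0.08,0,0,0],[0.6,0,0,0.16,0,0,0],[0.6,0,0,0.2,0,0,0],[0.6,0,0,0.2,0,0,0]]]'
python3 - <<'E'
from h import *
s=grab('side');t=grab('top')
crop(s,330,190,470,350,3.7,'m6s.png')
c=np.array([.5625,-.0785])+np.array([.096,.9954])*.058
E
```

```text
time_s: 7.6
ee_pos: [0.568, -0.0215, 0.1488]
orientation: [180.0, -0.0, 157.8]
contact_force: [0.5, 0.9, -0.9]
opening: 0.0684
time_s: 8.1
ee_pos: [0.5693, -0.0216, 0.2543]
orientation: [179.9, 0.5, 157.8]
contact_force: [1.2, -0.6, 0.1]
opening: 0.0683
```

View pics/m6s.png

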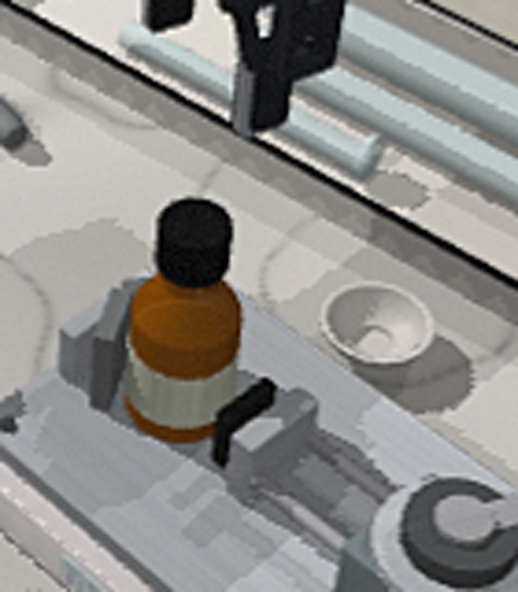

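The bottle stands free and upright between vee and pad (side ~(381,278)). Next I go to above the crank grip.

```bash
python3 -m pendant '[[[0.1,0.125,-0.407,0,0,0,0],[0.1,0.125,-0.407,0,0,0,0],[0.1,0.125,-0.407,0,0,0,0],[0.1,0.125,-0.407,0,0,0,0],[0.1,0.125,-0.407,0,0,0,0],[0.1,0.125,-0.407,0,0,0,0],[0.1,0.125,-0.407,0,0,0,0],[0.1,0.125,-0.407,0,0,0,0],[0.1,0.125,-0.407,0,0,0,0]]]'
python3 - <<'E'
from h import *
s=grab('side');t=grab('top')
crop(s,400,150,640,420,2.2,'m7s.png')
print(onz(t,[(468,122),(495,25)],.08),onz(t,[(496.4,160.1)],.169),arm.read_state()['ee_pos'])
E
```

```text
time_s: 9.1
ee_pos: [0.6305, -0.2235, 0.2492]
orientation: [180.0, 0.0, 157.9]
contact_force: [-0.0, -0.3, -0.2]
opening: 0.0473
[[ 0.73407327 -0.21221035  0.08      ]
 [ 0.93429029 -0.27584257  0.08      ]] [[ 0.62979918 -0.22483623  0.169     ]] [ 0.63056226 -0.22392632  0.24930853]
```

View pics/m7s.png

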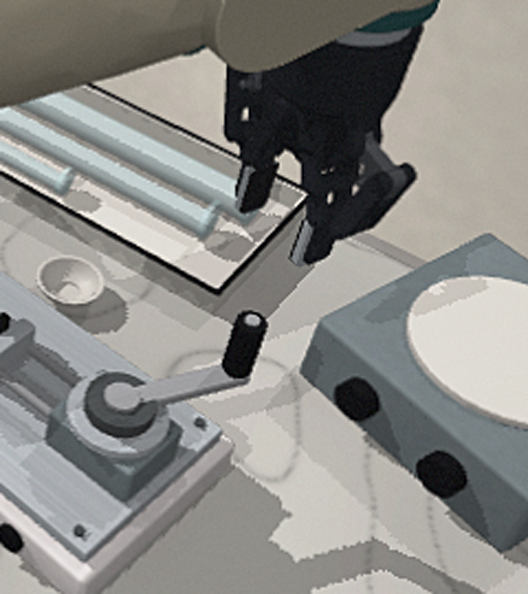

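The hotplate (side ~(570,310)) is clear of the gripper. I'll descend to just above the grip and check alignment.

```bash
python3 -m pendant '[[[0.1,0,-0.001,-0.06,0,0,0],[0.1,0,-0.001,-0.12,0,0,0],[0.1,0,-0.001,-0.15,0,0,0],[0.1,0,-0.001,-0.15,0,0,0],[0.1,0,-0.001,-0.15,0,0,0]]]'
python3 - <<'E'
from h import *
s=grab('side');t=grab('top')
crop(s,440,220,580,360,4,'m8s.png')
st=arm.read_state();p=st['ee_pos'];print(p)
print('tcp px',proj(s,p),'grip top px for nominal',proj(s,[[.6305,-.2248,.169]]))
E
```

```text
time_s: 9.7
ee_pos: [0.6309, -0.2254, 0.1752]
orientation: [180.0, 0.1, 157.8]
contact_force: [-0.1, -0.5, 0.0]
opening: 0.0468
[ 0.63129559 -0.22570652  0.17628754]
tcp px [[514.58989749 291.87807224]] grip top px for nominal [[512.69874196 295.06968941]]
```

View pics/m8s.png

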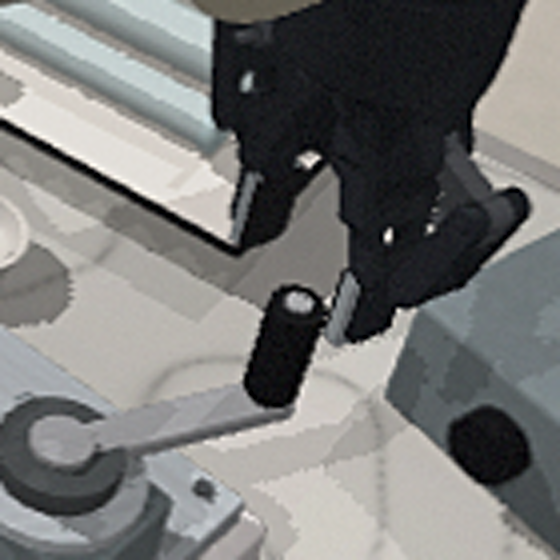

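The fingertips (crop (240,245) and (340,340)) have midpoint (290,293), and the grip top is at (297,300), so they are aligned. I'll descend and close at 20 N.

```bash
python3 -m pendant '[[[0.1,0,0,-0.04,0,0,0],[0.1,0,0,-0.08,0,0,0],[0.1,0,0,-0.096,0,0,0],[0.1,0,0,-0.096,0,0,0],[0.1,0,0,-0.096,0,0,0]]]'
python3 -m pendant '[[[-0.8,0,0,0,0,0,0],[-0.8,0,0,0,0,0,0],[-0.8,0,0,0,0,0,0],[-0.8,0,0,0,0,0,0],[-0.8,0,0,0,0,0,0],[-0.8,0,0,0,0,0,0],[-0.8,0,0,0,0,0,0]]]' 20
```

```text
time_s: 10.3
ee_pos: [0.6311, -0.2257, 0.1275]
orientation: [180.0, 0.1, 157.8]
contact_force: [0.3, -0.0, -0.3]
opening: 0.0469
time_s: 11.0
ee_pos: [0.6308, -0.2265, 0.1273]
orientation: [-179.9, 0.1, 157.7]
contact_force: [-3.1, -4.4, 5.8]
opening: 0.0213
```

Run:
```python
from h import *
t=grab('top');s=grab('side')
un=lambda p,sc,x0,y0:[((a+.5)/sc-.5+x0,(b+.5)/sc-.5+y0) for a,b in p][0]
A=un([(552,248)],4,325,150);B=un([(524,288)],3.6,310,250)
print(tri([t,s],[A,B]),onz(t,[A],.118),onz(s,[B],.118))
crop(s,430,285,540,365,7,'k0.png'); print(arm.read_state()['ee_pos'])
crop(t,425,180,500,240,10,'k0t.png')
```

```text
(array([ 0.55230629, -0.18070323,  0.1189375 ]), [np.float64(0.0013162405045676726), np.float64(0.0013162405045675449)]) [[ 0.55148031 -0.18003995  0.118     ]] [[ 0.55431017 -0.18108242  0.118     ]]
[ 0.63075694 -0.22652773  0.12732727]
```

View pics/k0.png

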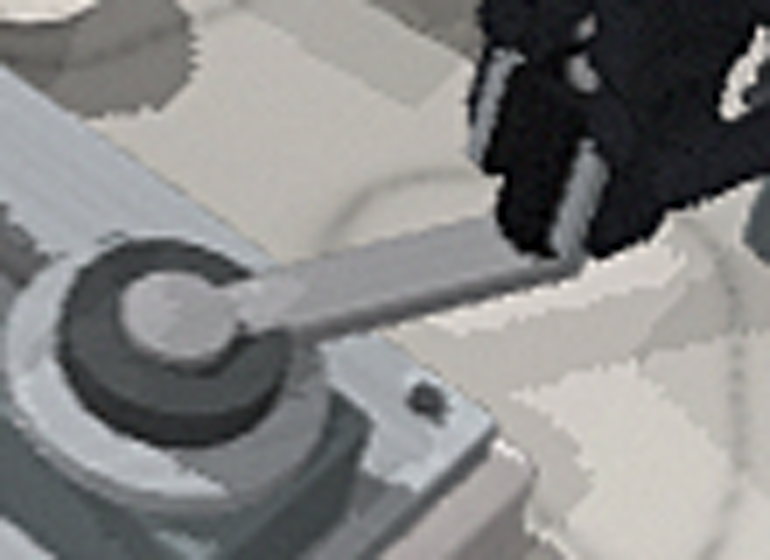

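View pics/k0t.png

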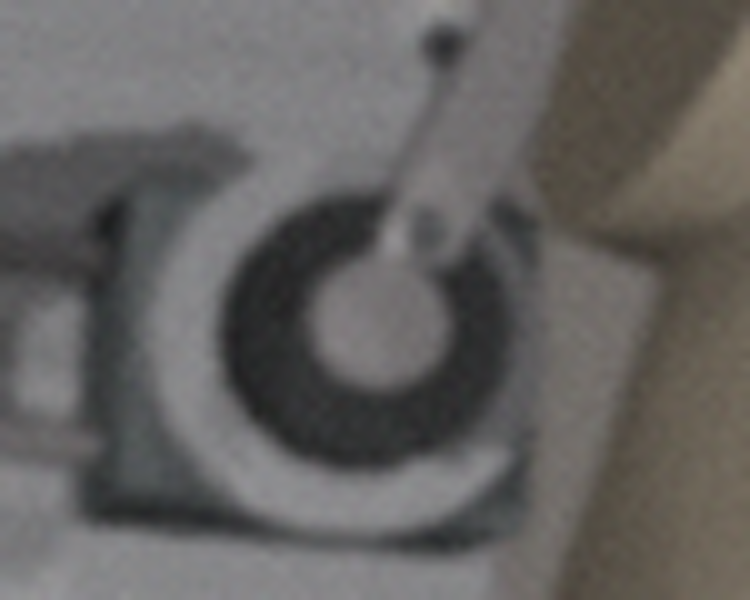

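Crank axis by triangulation is (0.5525, -0.1805) and the grip radius is 0.0911, which agrees with the given 0.090. The fingers hold the grip (opening 21 mm). Now I compute the circle waypoints.

```bash
cat > wp.py <<'E'
import numpy as np,sys
a,b,d=map(float,sys.argv[1:4]); ax=(.5533,-.1807);th=np.radians(-30.6)
P=lambda f:np.array([np.cos(th-f),np.sin(th-f)])*.09
for f in np.arange(a+d,b+1e-6,d): print(round(f,3),((P(f)-P(a))/.5).round(3))
E
python3 wp.py 0 .7 .05
```

```text
0.05 [-0.005 -0.008]
0.1 [-0.01  -0.015]
0.15 [-0.015 -0.022]
0.2 [-0.021 -0.029]
0.25 [-0.027 -0.035]
0.3 [-0.034 -0.042]
0.35 [-0.041 -0.048]
0.4 [-0.048 -0.053]
0.45 [-0.055 -0.058]
0.5 [-0.063 -0.063]
0.55 [-0.071 -0.067]
0.6 [-0.079 -0.071]
0.65 [-0.087 -0.075]
0.7 [-0.095 -0.078]
```

```bash
python3 -m pendant '[[[-0.8,-0.005,-0.008,0,0,0,0],[-0.8,-0.01,-0.015,0,0,0,0],[-0.8,-0.015,-0.022,0,0,0,0],[-0.8,-0.021,-0.029,0,0,0,0],[-0.8,-0.027,-0.035,0,0,0,0],[-0.8,-0.034,-0.042,0,0,0,0],[-0.8,-0.034,-0.042,0,0,0,0]]]'
python3 -c "
from h import *
p=arm.read_state()['ee_pos'];d=p[:2]-[.5533,-.1807];print(p,np.linalg.norm(d),np.radians(-30.6)-np.arctan2(d[1],d[0]))"
```

```text
time_s: 11.8
ee_pos: [0.6144, -0.2468, 0.1274]
orientation: [180.0, 0.2, 157.8]
contact_force: [1.3, -2.3, 5.2]
opening: 0.0217
[ 0.6144449  -0.24683416  0.12743602] 0.09006900587580904 0.2905066972458591
```

```bash
python3 -m pendant '[[[-0.8,-0.007,-0.006,0,0,0,0],[-0.8,-0.014,-0.011,0,0,0,0],[-0.8,-0.021,-0.016,0,0,0,0],[-0.8,-0.029,-0.021,0,0,0,0],[-0.8,-0.037,-0.025,0,0,0,0],[-0.8,-0.045,-0.029,0,0,0,0],[-0.8,-0.053,-0.033,0,0,0,0],[-0.8,-0.061,-0.036,0,0,0,0],[-0.8,-0.061,-0.036,0,0,0,0]]]'
cat > chk.py <<'E'
from h import *
st=arm.read_state();p=st['ee_pos'];d=p[:2]-[.5533,-.1807];r=np.linalg.norm(d);u=d/r;t=np.array([u[1],-u[0]])
F=st['contact_force'][:2];print(p.round(4),'r',r.round(4),'phi',(np.radians(-30.6)-np.arctan2(d[1],d[0]))%6.2832,'Fresist',-F@t,'Frad',F@u)
E
python3 chk.py; python3 wp.py .7 1.4 .05
```

```text
time_s: 12.7
ee_pos: [0.5839, -0.2656, 0.1275]
orientation: [-180.0, 0.3, 157.7]
contact_force: [2.7, -4.4, 4.6]
opening: 0.0209
[ 0.5839 -0.2656  0.1275] r 0.0902 phi 0.6909712345882753 Fresist 1.0200073983498015 Frad 5.067401934931121
0.75 [-0.009 -0.003]
0.8 [-0.017 -0.005]
0.85 [-0.026 -0.007]
0.9 [-0.035 -0.008]
0.95 [-0.044 -0.009]
1.0 [-0.053 -0.01 ]
1.05 [-0.062 -0.01 ]
1.1 [-0.071 -0.01 ]
1.15 [-0.08  -0.009]
1.2 [-0.089 -0.008]
1.25 [-0.098 -0.006]
1.3 [-0.106 -0.004]
1.35 [-0.115 -0.001]
1.4 [-0.123  0.002]
```

```bash
python3 -m pendant '[[[-0.8,-0.008,-0.005,0,0,0,0],[-0.8,-0.016,-0.007,0,0,0,0],[-0.8,-0.025,-0.009,0,0,0,0],[-0.8,-0.034,-0.01,0,0,0,0],[-0.8,-0.034,-0.01,0,0,0,0]]]';python3 chk.py
python3 - <<'E'
from h import *
s=grab('side')
crop(s,330,220,540,375,3.7,'k1.png')
E
```

```text
time_s: 13.2
ee_pos: [0.5666, -0.2701, 0.1274]
orientation: [-180.0, 0.2, 157.8]
contact_force: [1.3, -2.6, 6.5]
opening: 0.0218
[ 0.5666 -0.2701  0.1274] r 0.0904 phi 0.88921652531487 Fresist 0.9185450541630316 Frad 2.774977562192486
```

View pics/k1.png

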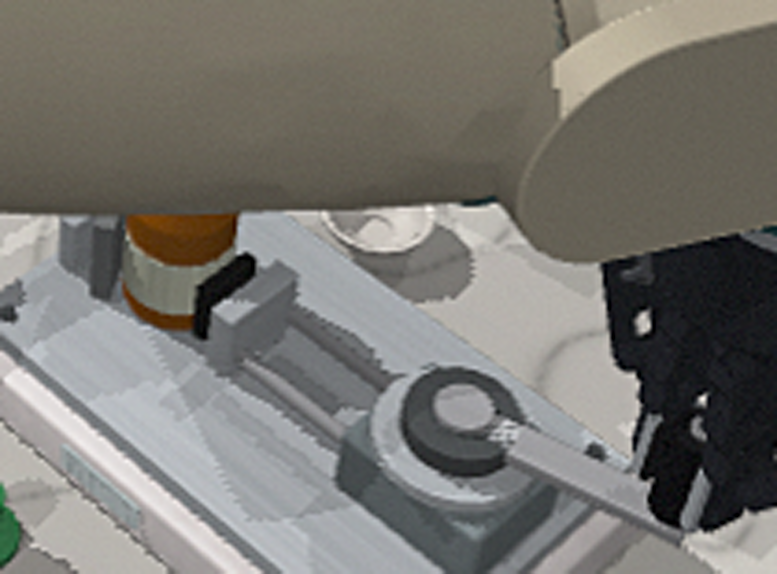

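The pad (side ~(391,300)) is close to the bottle. From here I use small steps with force readings.

```bash
python3 -m pendant '[[[-0.8,-0.005,-0.001,0,0,0,0],[-0.8,-0.009,-0.001,0,0,0,0],[-0.8,-0.009,-0.001,0,0,0,0]]]';python3 chk.py
python3 -m pendant '[[[-0.8,-0.005,-0.001,0,0,0,0],[-0.8,-0.009,-0.001,0,0,0,0],[-0.8,-0.009,-0.001,0,0,0,0]]]';python3 chk.py
```

```text
time_s: 13.55
ee_pos: [0.5624, -0.2707, 0.1274]
orientation: [-180.0, 0.2, 157.8]
contact_force: [2.2, -3.5, 6.1]
opening: 0.0214
[ 0.5624 -0.2707  0.1274] r 0.0904 phi 0.9360174754241071 Fresist 1.802935050045682 Frad 3.681578287221121
time_s: 13.85
ee_pos: [0.5579, -0.271, 0.1274]
orientation: [-180.0, 0.2, 157.8]
contact_force: [2.6, -3.1, 6.3]
opening: 0.0218
[ 0.5579 -0.271   0.1274] r 0.0905 phi 0.9860077607547315 Fresist 2.4260905846186396 Frad 3.1913820584322328
```

```bash
python3 -m pendant '[[[-0.8,-0.005,0,0,0,0,0],[-0.8,-0.009,0,0,0,0,0],[-0.8,-0.009,0,0,0,0,0]]]';python3 chk.py
python3 - <<'E'
from h import *
s=grab('side')
crop(s,360,270,540,375,4.4,'k2.png')
E
```

```text
time_s: 14.15
ee_pos: [0.5533, -0.2712, 0.1274]
orientation: [-180.0, 0.2, 157.8]
contact_force: [2.6, -3.5, 5.9]
opening: 0.0216
[ 0.5533 -0.2712  0.1274] r 0.0905 phi 1.036361170031715 Fresist 2.6477743579221245 Frad 3.4618970798680593
```

View pics/k2.png

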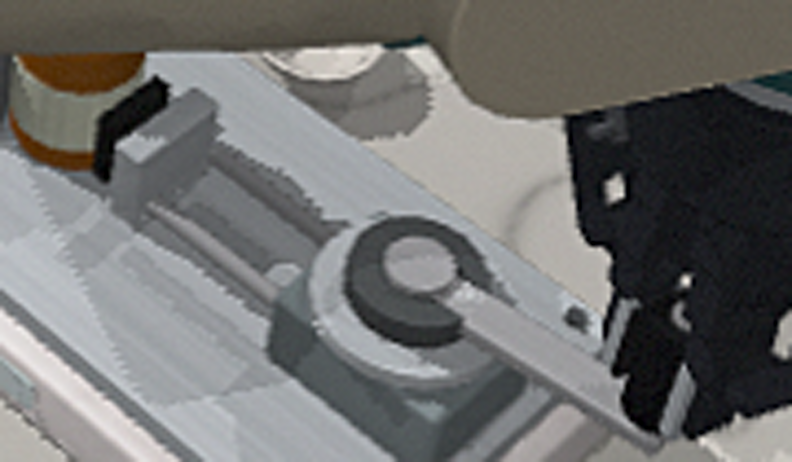

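```bash
python3 -m pendant '[[[-0.8,-0.005,0,0,0,0,0],[-0.8,-0.009,0,0,0,0,0],[-0.8,-0.009,0,0,0,0,0]]]';python3 chk.py
python3 -m pendant '[[[-0.8,-0.005,0,0,0,0,0],[-0.8,-0.009,0.001,0,0,0,0],[-0.8,-0.009,0.001,0,0,0,0]]]';python3 chk.py
```

```text
time_s: 14.5
ee_pos: [0.5488, -0.2711, 0.1274]
orientation: [-180.0, 0.2, 157.8]
contact_force: [2.3, -2.9, 5.3]
opening: 0.0216
[ 0.5488 -0.2711  0.1274] r 0.0905 phi 1.0861763827876065 Fresist 2.407841882516951 Frad 2.8042462058517135
time_s: 14.8
ee_pos: [0.5449, -0.2708, 0.1275]
orientation: [-180.0, 0.3, 157.8]
contact_force: [4.9, -4.8, 4.8]
opening: 0.021
[ 0.5449 -0.2708  0.1275] r 0.0905 phi 1.129606528799651 Fresist 5.322617913863467 Frad 4.294303260625472
```

The force is climbing (5.3 N at 1.13 rad), so clamping has begun. I carry on in smaller steps.

```bash
python3 -m pendant '[[[-0.8,-0.003,0,0,0,0,0],[-0.8,-0.005,0.001,0,0,0,0],[-0.8,-0.005,0.001,0,0,0,0]]]';python3 chk.py
python3 -m pendant '[[[-0.8,-0.003,0,0,0,0,0],[-0.8,-0.005,0.001,0,0,0,0],[-0.8,-0.005,0.001,0,0,0,0]]]';python3 chk.py
```

```text
time_s: 15.1
ee_pos: [0.5427, -0.2705, 0.1276]
orientation: [-180.0, 0.4, 157.8]
contact_force: [6.4, -5.1, 5.2]
opening: 0.0214
[ 0.5427 -0.2705  0.1276] r 0.0904 phi 1.154527926416883 Fresist 6.942139800854201 Frad 4.287712772732751
time_s: 15.4
ee_pos: [0.5401, -0.2702, 0.1276]
orientation: [-179.9, 0.4, 157.8]
contact_force: [6.5, -5.9, 4.4]
opening: 0.0213
[ 0.5401 -0.2702  0.1276] r 0.0904 phi 1.1830111070964642 Fresist 7.249339729414802 Frad 4.881602944891403
```

The force has levelled at about 7 N from roughly 1.155 rad, so slip has begun. I aim for about 0.14 rad of slip (phi ≈ 1.30).

```bash
python3 -m pendant '[[[-0.8,-0.003,0.001,0,0,0,0],[-0.8,-0.006,0.001,0,0,0,0],[-0.8,-0.009,0.002,0,0,0,0],[-0.8,-0.009,0.002,0,0,0,0]]]';python3 chk.py
python3 - <<'E'
from h import *
s=grab('side');t=grab('top')
crop(s,440,290,520,350,9,'k3.png');crop(t,425,180,500,240,10,'k3t.png')
E
```

```text
time_s: 15.8
ee_pos: [0.5355, -0.2694, 0.1276]
orientation: [-179.9, 0.4, 157.8]
contact_force: [5.3, -7.1, 3.6]
opening: 0.0214
[ 0.5355 -0.2694  0.1276] r 0.0904 phi 1.2351423980808673 Fresist 6.577930565248815 Frad 5.90385484035978
```

View pics/k3.png

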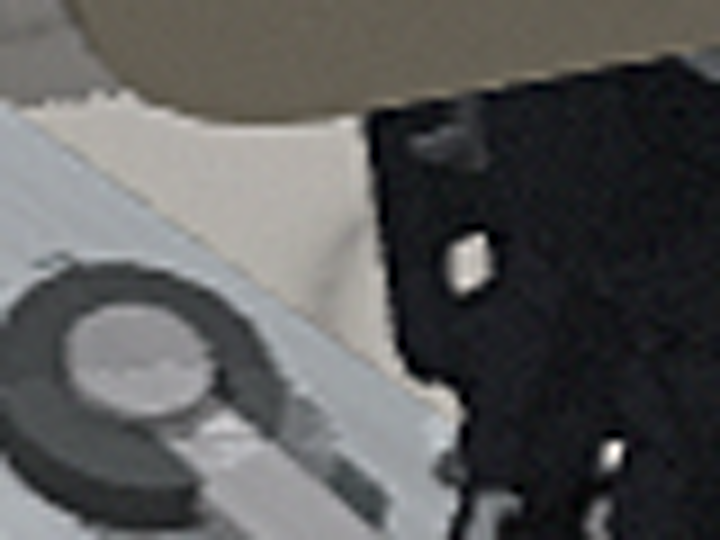

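View pics/k3t.png

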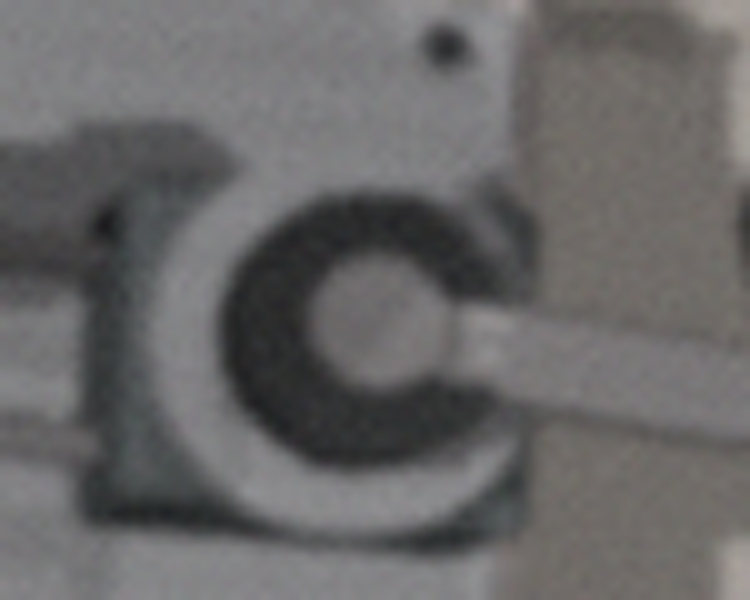

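The marks are not resolvable in these views: the arm covers the nib and the collar is only ~30 px wide. I therefore judge by angle and force. Slip so far is about 0.075 rad, so I add about 0.07.

```bash
python3 -m pendant '[[[-0.8,-0.004,0.001,0,0,0,0],[-0.8,-0.008,0.002,0,0,0,0],[-0.8,-0.012,0.003,0,0,0,0],[-0.8,-0.012,0.003,0,0,0,0],[-0.8,-0.012,0.003,0,0,0,0]]]';python3 chk.py
```

```text
time_s: 16.4
ee_pos: [0.5293, -0.268, 0.1276]
orientation: [-179.9, 0.4, 157.7]
contact_force: [4.8, -6.2, 5.3]
opening: 0.0214
[ 0.5293 -0.268   0.1276] r 0.0905 phi 1.3048002949082684 Fresist 6.251669941137016 Frad 4.676952550318559
```

The force is steady at 6–7 N with ≈0.145 rad of slip (~4.5 mm between marks). I stop here, relax the tangential load, open and lift clear.

```bash
python3 -m pendant '[[[-0.8,0.002,-0.002,0,0,0,0],[-0.3,0.002,-0.002,0,0,0,0],[0.0,0.002,-0.002,0,0,0,0],[0.1,0.002,-0.002,0,0,0,0],[0.1,0.002,-0.002,0,0,0,0],[0.1,0.002,-0.002,0,0,0,0]]]';python3 chk.py
python3 -m pendant '[[[0.1,0,0,0.03,0,0,0],[0.1,0,0,0.08,0,0,0],[0.1,0,0,0.16,0,0,0],[0.1,0,0,0.24,0,0,0],[0.1,0,0,0.3,0,0,0],[0.1,0,0,0.3,0,0,0]]]'
```

```text
time_s: 17.0
ee_pos: [0.5289, -0.2673, 0.1255]
orientation: [180.0, -0.0, 157.8]
contact_force: [0.1, 0.0, 0.0]
opening: 0.047
[ 0.5289 -0.2673  0.1255] r 0.09 phi 1.3115034094652667 Fresist 0.05796338163921332 Frad -0.02125807002363565
time_s: 17.6
ee_pos: [0.5301, -0.2681, 0.2833]
orientation: [-179.9, 0.6, 157.8]
contact_force: [-0.1, -0.5, -0.1]
opening: 0.047
```

```bash
python3 -m pendant '[[[0.1,-0.2,0.98,0.04,0,0,0],[0.1,-0.2,0.98,0.04,0,0,0],[0.1,-0.2,0.98,0.04,0,0,0],[0.1,-0.2,0.98,0.04,0,0,0],[0.1,-0.2,0.98,0.04,0,0,0],[0.1,-0.2,0.98,0.04,0,0,0],[0.1,-0.2,0.98,0.04,0,0,0],[0.1,-0.2,0.98,0.04,0,0,0],[0.1,-0.2,0.98,0.04,0,0,0],[0.1,-0.2,0.98,0.04,0,0,0],[0.1,-0.2,0.98,0.04,0,0,0],[0.1,-0.2,0.98,0.04,0,0,0],[0.1,-0.2,0.98,0.04,0,0,0],[0.1,-0.2,0.98,0.04,0,0,0]]]'
python3 - <<'E'
from h import *
s=grab('side','f_s.png');t=grab('top','f_t.png')
for im in(s,t): im['frame']=np.clip(im['frame'].astype(float)*1.3,0,255).astype(np.uint8)
crop(s,440,295,510,347,11,'f_k.png');crop(t,430,185,495,233,12,'f_kt.png');crop(s,330,220,530,370,4,'f_c.png')
E
```

```text
time_s: 19.0
ee_pos: [0.4294, 0.2213, 0.2959]
orientation: [-180.0, 0.0, 157.7]
contact_force: [-0.4, 0.0, 0.0]
opening: 0.0473
```

View pics/f_k.png

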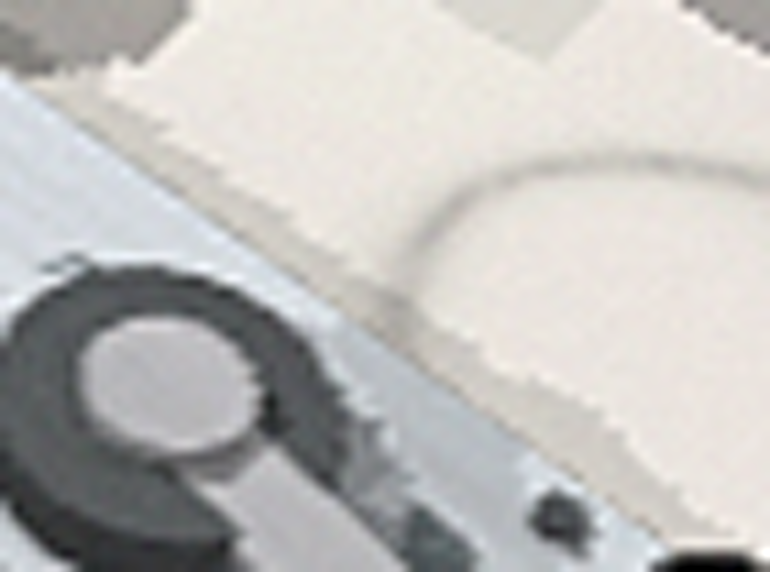

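View pics/f_kt.png

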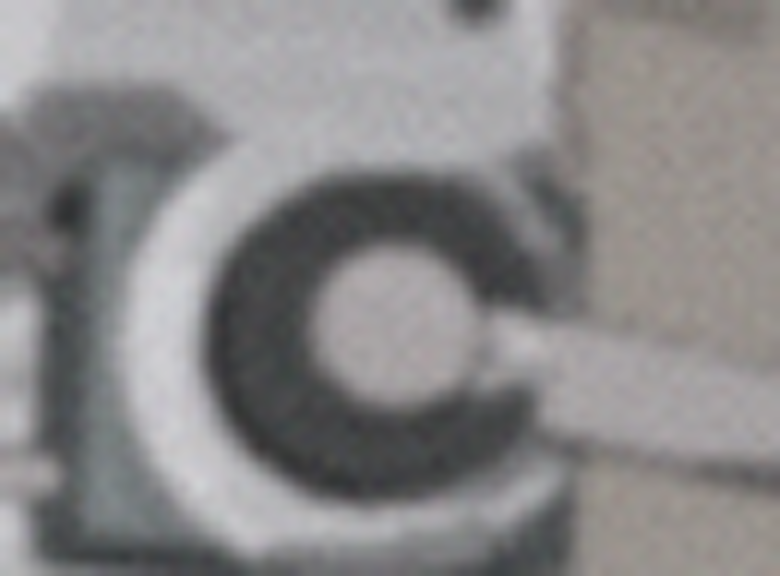

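View pics/f_c.png

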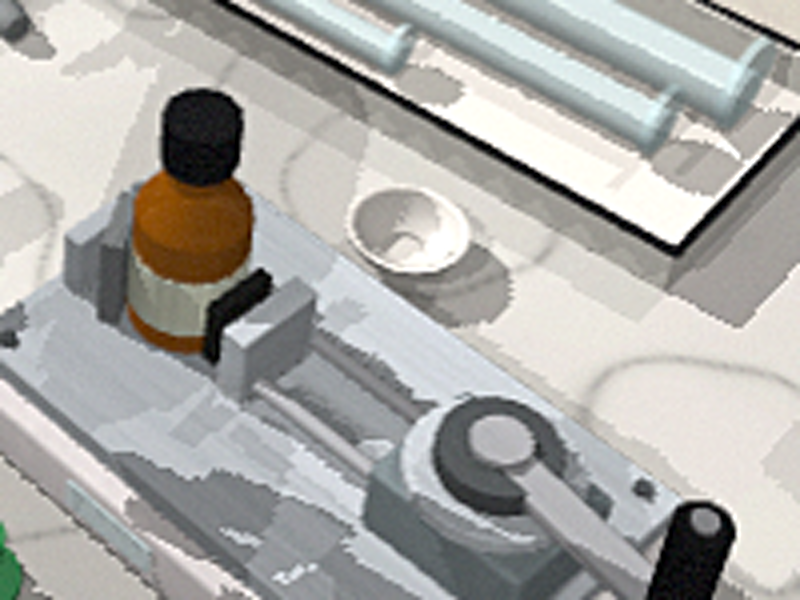

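View pics/f_s.png

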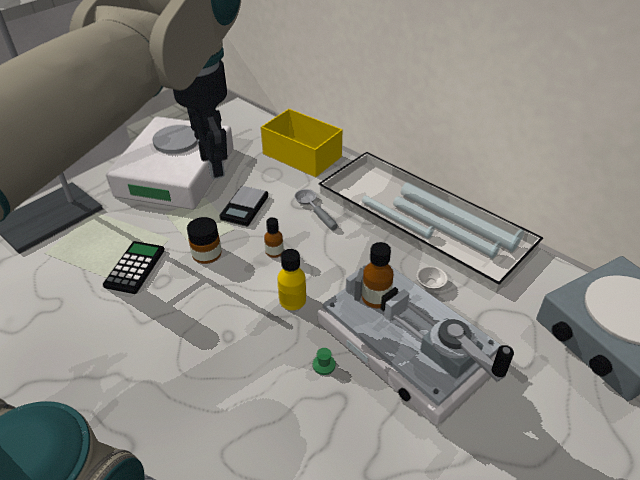

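Run:
```python
from h import *
t=grab('top');s=grab('side')
g=onz(s,[(506.2,349.7)],.169)[0];d=g[:2]-[.5545,-.1815];print('grip',g,np.linalg.norm(d),'phi',(np.radians(-30.6)-np.arctan2(d[1],d[0])))
f=s['frame'][238:268,364:396].max(2)<45
n,l,stt,c=cv2.connectedComponentsWithStats(f.astype(np.uint8));i=1+stt[1:,4].argmax();cs=c[i]+[364,238]
f=t['frame'][190:225,335:375].max(2)<45
n,l,stt,c=cv2.connectedComponentsWithStats(f.astype(np.uint8));i=1+stt[1:,4].argmax();ct=c[i]+[335,190]
p=tri([t,s],[ct,cs]);o=np.array([.5625,-.0785]);q=p[0][:2]-o
print(cs,ct,p,'station xy',q@[.9954,-.096],q@[.096,.9954])
```

```text
grip [ 0.53268813 -0.26857353  0.169     ] 0.08976389671927448 phi 1.282174246455194
[380.04914005 254.01474201] [369.5136612  198.78688525] (array([ 0.56968267, -0.01252253,  0.15904547]), [np.float64(0.003833509854372014), np.float64(0.003833509854372013)]) station xy 0.0008157958528856407 0.06636351397758164
```

The bottle is at the nest, the crank stayed put (phi ≈ 1.28–1.31 rad), the bystanders are unmoved and the arm is clear. I'm handing in.

```bash
python3 -c "
from rig import arm
print(arm.hand_in())"
```

```text
the job is handed in; nothing more can be done
None
```

I stood the amber bottle in the shaker's clamp, let go of it, and turned the crank clockwise until the clutch slipped. I then released the crank, moved the arm clear and handed in at about 19 s of the 64 s allowed.

**What the last checks showed**
- **Crank:** it ran freely at 1–3 N and clamping began around 1.1 rad. The force levelled off at about 7 N from roughly 1.16 rad, and I stopped at about 1.30 rad. That is an estimated 0.12–0.15 rad of slip, or about 4–4.5 mm between the marks.
- **Bottle:** the last pictures show it upright in the vee with the pad against it. I put it at about (1, 66) mm in the shaker's frame, against my own estimate of (0, 63) mm for the nest point.
- **Bystanders:** in the last side picture they are where they were at the start. I compared this by eye and did not measure it.

**What failed or disagreed**
- **Index marks:** they could not be made out in either camera, so the slip rests on crank angle and force alone.
- **Jaw force:** I had no direct reading of how hard the jaw presses on the bottle.
- **Bottle position:** the two views disagreed by 3.8 mm in that last bottle fix, probably because the cap was cut off at the edge of my top-view search window, so the fix is only rough.

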